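# Park the sprung clamp to free the glass tile

### The job

One of the two sprung hold-down clamps on the glass bench has its jaw over the edge of the pale blue glass tile. Free the tile: draw that clamp's knob back along its slot, move it sideways and let it settle in the side notch, so that the jaw stays back by itself once you let go. Do not shift the tile on its rest, and leave the other, empty clamp alone.

Things in the scene. Friction and masses are not known exactly. Their poses are not given: they have to be found in the camera images.
- clamp_notch (a point): Fixed point: the knob's middle when parked, post seated mid-notch in the raised aluminium gate plate (top 51 mm above bench). Axes are the clamp's: x towards its tile, y left of that, z up. The J-slot here, post centre in mm: rest (28,-29); straight back to (-32,-29), side play 3; behind x=-20 free sideways to y=8; notch spans y -8 to 8 and stops the post at x=0. Clamp yaw: within 20 deg of world x.
- clamp_grip (a point): The middle of that clamp's upright black knob, 24 mm diameter, 34 mm high, 83 mm above the bench; its underside is 15 mm above the gate plate. Moves with the knob, axes as the notch's. Post 10 mm thick. Springs pull it forward (+x, 4 N at rest, 9 N fully back, jaw and knob together) and sideways to the straight slot (1 N at rest, 2.5 N at the notch); let go outside the notch, it snaps back.
- tile: Loose pale blue see-through glass tile, 80 x 86 x 6 mm, a few coloured bead slices in its middle, lying on the clamp's cork rest (16 mm above the bench), one edge under the jaw's lip, on the far side of the clamp from the robot. Origin: centre of its underside; x axis as the clamp's.
- spare_grip (a point): The middle of the same sort of knob on the other clamp, which is built alike but has no tile on its rest; to be left alone. The two clamps (dark bases 270 x 130 mm, fixed) stand side by side, either may be on the left.

How it is judged:
By the outcome, as a careful person would: the job done as asked, in the order asked, and still so for the second after the job is handed in, with the robot touching nothing.
It also fails if it takes over 32 s, if anything falls off the work surface, if the arm or the gripper's body presses on something with over 40 N, if the wrist force passes 120 N, or if a joint passes its speed limit or range.

### The arm

A 7-joint arm with a two-finger parallel gripper is mounted at the origin on the work surface. World frame = base frame: x ahead of the robot, y to its left, z up, the work surface at z = 0. Lengths are in m, angles in rad, forces in N, time in s.
With the tool pointing down it reaches from about 0.425 to 0.875 m from the base axis. Payload 4.7 kg.
Tool frame: the origin (TCP) lies at the centre of the arm's flange, where the gripper is bolted on; the fingertips stand 182 mm ahead of it and the grasp point (between the pads) lies ahead of it (ctrl.hold_point_z is the z of the grasp point in the tool frame, in m); z points along the fingers, y is the direction in which the jaws open and shut (so a half turn about z gives the same grasp; the last joint's range is limited). The gripper opens to 87 mm and grips with 3 to 60 N. Pads are 19 mm wide; open, the fingers measure 117 mm over their backs; the gripper's body (75 mm by 190 mm) begins 51 mm behind the grasp point.
Start: joints at [1.183, 0.321, -0.07, 1.45, 0.023, 1.371, -0.057], TCP at [0.254, -0.598, 0.405] pointing down, gripper open.
Joint ranges: [-2.86, 2.86], [-0.3, 2.09], [-1.38, 1.24], [0.06, 2.45], [-1.56, 4.7], [0.09, 2.05], [-2.69, 2.69]. Speed limits (rad/s): [2.57, 2.57, 3.14, 3.14, 3.14, 3.14, 3.14].

### API

Orientations are given as a rotation vector (axis times angle).
In Python, from bench import get_state, imaging, workorder, ctrl gives the robot as it stands.
- The arm moves only by the tool step_arm, never from a script. Its argument "increments" is a list of rows, each an object of numbers: "claw": the opening, from 0 (shut) to 1 (fully open); "tx", "ty", "tz": the shift along the tool's x, y, z in m; "spin": the turn about the tool's z in degrees. A call has 1 to 8 rows; each row is the pose to reach, as a shift and turn from the pose commanded when the call began, along the tool's axes at that moment; what a row does not reach only later rows make up. A row lasts 1/12 s, in which the tool goes at most 41.7 mm and 7.16 degrees, less where a joint would pass 70% of its speed; a pose out of reach is approached as far as the arm can. A call with a gripper value outside its range is refused whole. The fingers move at their own pace and stop on an object; "force" is the grip in N (left out, the last holds). Time passes only in rows, so rows that repeat a pose let the fingers close. It gives the time, the measured TCP pose, the force and the opening at its end, in the units of the state.
- get_state(): the state, without advancing time (a new reading comes with each control period).
- imaging.get_image(name): name is "side" or "top" or "wrist"; returns the picture (480x640x3 uint8, blue, green, red); there is no depth.
- imaging.camera_params(name): a dict with "intrinsics" (3x3 intrinsics, pixels), "distortion" ([k1, k2, p1, p2, k3] as OpenCV has them; the pictures are not rectified), "camera_from_world" (4x4, takes a point from world to camera coordinates). Camera axes: x right, y down, z forward; pixel columns grow to the right and rows downward; lengths in m; the calibration is good to about 2 mm. A picture is of the moment at which its call begins: read the wrist's pose just before it. camera_params takes no time and is no camera call; for the wrist camera it gives the pose at the moment of the call.
- workorder.close_job(): hands the job in, once; it reports no verdict.
The state is a dict: "time": time; "joint_positions": joint angles; "qd": joint speeds; "joint_torque": joint torques, N m; "position": TCP position; "tool_rot": TCP orientation; "ft_force": force on the tool from outside, world axes, zero at the start; "torque": the same for the moment, N m; "grip_width": opening from 0.0 (shut) to 1.0 (fully open).
Only numpy, scipy, OpenCV 4.12 (cv2) and the standard library are available. Lean on these libraries where they do the work, as an engineer would, in place of code of your own. Each camera call takes 0.05 s, during which the arm holds its last target. There are 200 camera calls.

## Working session

There is one attempt and no reset: what is moved stays moved. The work goes in short steps, Python scripts to look and compute and a tool call to move; the robot and the scene stay as the last step left them, time stands still between calls to the robot, and variables do not carry over. Pictures are saved under pics/ and viewed, on a budget of 10 in all, crops included, one or two more only if the job needs it, and the job is handed in when it is done.

Besides the shell and the picture viewer there is one more tool, called as name(argument=value, ...), one argument or row to a line, values as JSON. step_arm: Moves the arm, as the interface text tells. Its arguments: {"type":"object","properties":{"increments":{"type":"array"},"force":{"type":"number"}},"required":["increments"]}

```bash
mkdir -p pics; python3 - <<'E'
from bench import get_state, imaging, workorder, ctrl
import cv2
s=get_state(); print(s['time'],s['position'],s['tool_rot'],s['grip_width'],ctrl.hold_point_z)
for n in ['top','side']:
    im=imaging.get_image(n); cv2.imwrite(f'pics/{n}0.png',im)
    p=imaging.camera_params(n); print(n,p['camera_from_world'].round(3).tolist() if hasattr(p['camera_from_world'],'round') else p['camera_from_world'])
E
```

```text
0.0 [ 0.25409285 -0.5980526   0.40366088] [-3.07657202e+00 -6.26579353e-01  7.13102347e-04] 1.0036979626790563 0.1635
top [[0.026, -1.0, -0.002, -0.012], [-1.0, -0.026, -0.013, 0.614], [0.013, 0.002, -1.0, 0.75], [0.0, 0.0, 0.0, 1.0]]
side [[-0.843, -0.539, -0.013, 0.508], [-0.422, 0.675, -0.605, 0.315], [0.334, -0.504, -0.796, 0.694], [0.0, 0.0, 0.0, 1.0]]
```

View pics/top0.png

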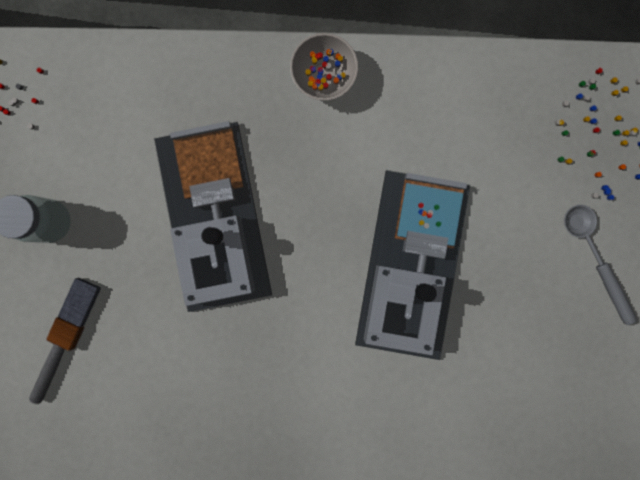

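View pics/side0.png

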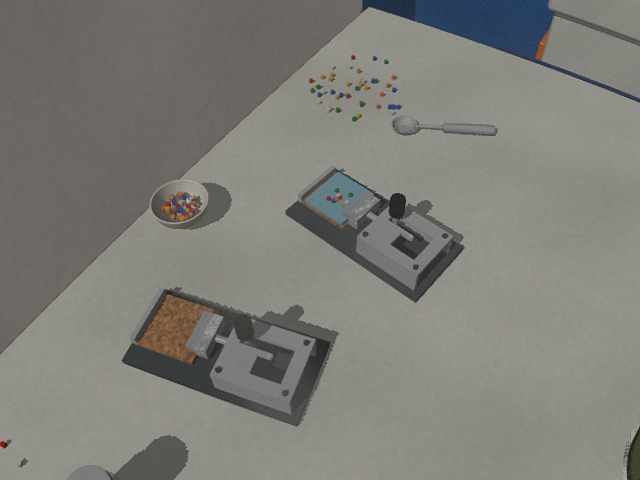

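The tile clamp is the right-hand one in the top view: tile at about (432,212), knob near (426,293), gate plate around (405,310). The spare is at left, with its knob at (212,236). Next I'll enlarge both views of the tile clamp.

```bash
python3 - <<'E'
import cv2,numpy as np
a=cv2.imread('pics/top0.png')[160:370,345:485]; b=cv2.imread('pics/side0.png')[155:305,275:475]
a=cv2.resize(a,None,fx=2.85,fy=2.85,interpolation=cv2.INTER_CUBIC); b=cv2.resize(b,None,fx=2,fy=2,interpolation=cv2.INTER_CUBIC)
c=np.zeros((600,800,3),np.uint8); c[:a.shape[0],:a.shape[1]]=a; c[:b.shape[0],400:400+b.shape[1]]=b
c=cv2.convertScaleAbs(c,alpha=1.5)
cv2.imwrite('pics/z0.png',c)
E
```

```text
(no output)
```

View pics/z0.png

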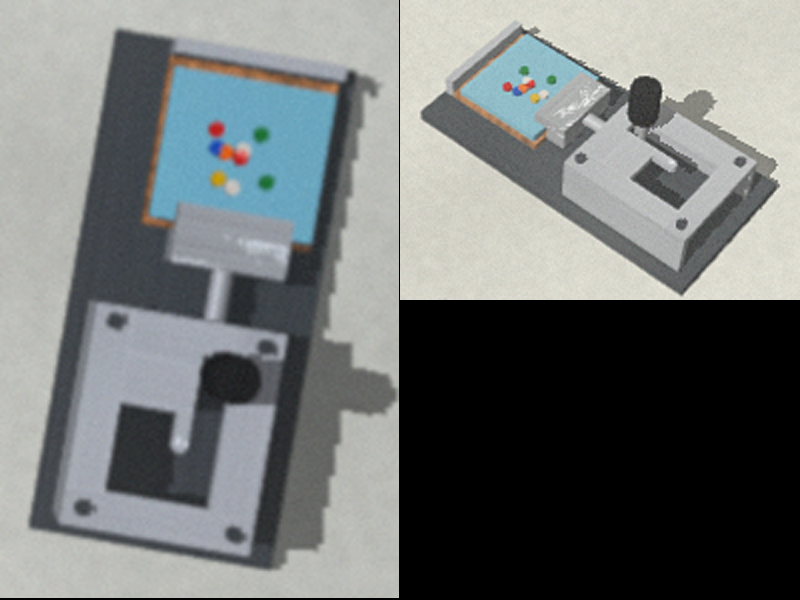

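```bash
cat > h.py <<'E'
from bench import get_state, imaging, workorder, ctrl
import cv2, numpy as np
from scipy.spatial.transform import Rotation as R
def ray(n,uv,p=None):
    p=p or imaging.camera_params(n); T=np.array(p['camera_from_world'])
    q=cv2.undistortPoints(np.array([[uv]],float),np.array(p['intrinsics']),np.array(p['distortion']))[0,0]
    return -T[:3,:3].T@T[:3,3], T[:3,:3].T@np.array([*q,1])
def atz(n,uv,z,p=None):
    o,d=ray(n,uv,p); return o+d*(z-o[2])/d[2]
def tri(*rs):
    A=b=0
    for o,d in rs:
        d=d/np.linalg.norm(d); P=np.eye(3)-np.outer(d,d); A=A+P; b=b+P@o
    return np.linalg.solve(A,b)
def rel(goal,yaw=None):
    """goal grasp point (world) -> tool shift mm; yaw = wanted world heading of tool y, deg"""
    s=get_state(); r=R.from_rotvec(s['tool_rot']); M=r.as_matrix()
    g=np.array(s['position'])+M@[0,0,ctrl.hold_point_z]
    print('t',round(s['time'],2),'grasp pt',g.round(4),'toolx',M[:,0].round(3),'tooly',M[:,1].round(3),'F',np.round(s['ft_force'],1),'w',round(s['grip_width'],3))
    print('shift',(1000*M.T@(np.array(goal)-g)).round(1))
    if yaw is not None: 
        h=np.degrees(np.arctan2(M[1,1],M[0,1])); print('tool y heading',h.round(1),'spin(down tool: minus world turn)',-((yaw-h+90)%180-90))
E
python3 - <<'E'
from h import *
c=lambda u,v:(345+u/2.85,160+v/2.85)
k=tri(ray('top',c(232,378)),ray('side',(397.5,206))); print('knob tri',k, 'at z',atz('top',c(232,378),.085),atz('side',(397.5,206),.083))
pl=[atz('top',c(*p),.051) for p in [(92,302),(287,337),(250,556),(57,520)]]
base=[atz('top',c(*p),.01) for p in [(117,30),(30,527)]]
hd=lambda a,b:np.degrees(np.arctan2(*(b-a)[[1,0]]))
print(np.round(pl,4)); print(hd(pl[3],pl[0]),hd(pl[2],pl[1]),hd(pl[1],pl[0])-90,hd(base[1],base[0]))
rel([k[0],k[1],.083],-10)
E
```

```text
knob tri [ 0.55538544 -0.14008733  0.07852314] at z [ 0.55545298 -0.13900902  0.085     ] [ 0.55424246 -0.13607779  0.083     ]
[[ 0.5893 -0.0749  0.051 ]
 [ 0.5743 -0.1733  0.051 ]
 [ 0.464  -0.1575  0.051 ]
 [ 0.4796 -0.0602  0.051 ]]
-7.66514765016367 -8.192212639097715 -8.678085455609903 -8.492753182194331
t 0.1 grasp pt [ 0.254  -0.5978  0.2403] toolx [ 0.92   0.391 -0.   ] tooly [ 0.391 -0.92  -0.002] F [ 0.5 -0.1 -0.1] w 1.001
shift [ 456.4 -303.1  157.8]
tool y heading -67.0 spin(down tool: minus world turn) -56.975447375589994
```

step_arm(
  increments=[
    {"tx": 0.033, "ty": -0.022, "tz": 0.01, "spin": -7, "claw": 1},
    {"tx": 0.066, "ty": -0.044, "tz": 0.02, "spin": -14, "claw": 1},
    {"tx": 0.1, "ty": -0.066, "tz": 0.03, "spin": -21, "claw": 1},
    {"tx": 0.133, "ty": -0.088, "tz": 0.04, "spin": -28, "claw": 1},
    {"tx": 0.167, "ty": -0.11, "tz": 0.05, "spin": -35, "claw": 1},
    {"tx": 0.2, "ty": -0.132, "tz": 0.06, "spin": -42, "claw": 1},
    {"tx": 0.233, "ty": -0.155, "tz": 0.065, "spin": -49, "claw": 1},
    {"tx": 0.267, "ty": -0.177, "tz": 0.07, "spin": -56, "claw": 1},
  ],
  force=40,
)

```text
time: 0.77
position: [0.4309, -0.329, 0.3339]
tool_rot: [-2.417, -2.005, 0.001]
ft_force: [1.0, -0.6, -0.8]
grip_width: 0.997
```

```bash
python3 -c "
from h import *
rel([.555,-.1385,.083],-8.3)"
```

```text
t 0.77 grasp pt [ 0.4307 -0.3289  0.1704] toolx [0.185 0.983 0.   ] tooly [ 0.983 -0.185 -0.001] F [ 1.  -0.6 -0.8] w 0.997
shift [210.1  87.1  87.3]
tool y heading -10.7 spin(down tool: minus world turn) -2.3512882499951218
```

step_arm(
  increments=[
    {"tx": 0.035, "ty": 0.0145, "tz": 0.003, "spin": -1},
    {"tx": 0.07, "ty": 0.029, "tz": 0.006, "spin": -2},
    {"tx": 0.105, "ty": 0.0435, "tz": 0.01, "spin": -2.5},
    {"tx": 0.14, "ty": 0.058, "tz": 0.012, "spin": -2.5},
    {"tx": 0.175, "ty": 0.0725, "tz": 0.015, "spin": -2.5},
    {"tx": 0.21, "ty": 0.087, "tz": 0.017, "spin": -2.5},
    {"tx": 0.21, "ty": 0.087, "tz": 0.017, "spin": -2.5},
    {"tx": 0.21, "ty": 0.087, "tz": 0.017, "spin": -2.5},
  ],
)

```text
invalid input at $.increments[0]: expected keys claw, tx, ty, tz, spin
```

```bash
python3 -c "
from h import *
rel([.555,-.1385,.083],-8.3)
p=imaging.camera_params('wrist'); im=imaging.get_image('wrist'); cv2.imwrite('pics/w1.png',cv2.convertScaleAbs(im,alpha=1.4))
for k in p: print(k,np.round(p[k],3).tolist())
a=cv2.projectPoints(np.array([[.555,-.1385,.1],[.555,-.1385,.066]]),cv2.Rodrigues(np.array(p['camera_from_world'])[:3,:3])[0],np.array(p['camera_from_world'])[:3,3],np.array(p['intrinsics']),np.array(p['distortion']))[0]; print(a)
"
```

```text
t 0.77 grasp pt [ 0.4307 -0.3289  0.1704] toolx [0.185 0.983 0.   ] tooly [ 0.983 -0.185 -0.001] F [ 1.  -0.6 -0.8] w 0.997
shift [210.1  87.1  87.3]
tool y heading -10.7 spin(down tool: minus world turn) -2.3512882499951218
intrinsics [[351.635, 0.0, 317.982], [0.0, 351.635, 242.105], [0.0, 0.0, 1.0]]
distortion [-0.039, 0.0, 0.0, 0.0, 0.0]
camera_from_world [[0.983, -0.185, -0.0, -0.484], [-0.178, -0.947, 0.269, -0.248], [-0.05, -0.264, -0.963, 0.256], [0.0, 0.0, 0.0, 1.0]]
[[[ 488.74817723 -129.0602368 ]]

 [[ 463.14653529  -88.64054572]]]
```

View pics/w1.png

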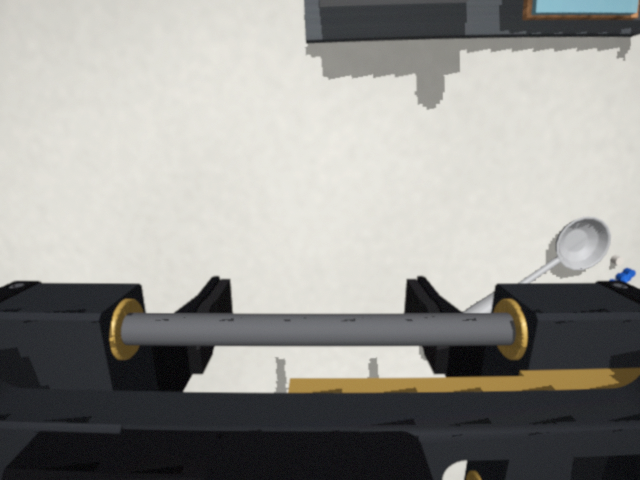

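The move was refused because every row needs "claw". The picture shows the clamp edge at the top (row 40) and the open fingers at the bottom (columns 215 and 420), as expected. I'll send it again.

step_arm(
  increments=[
    {"tx": 0.035, "ty": 0.0145, "tz": 0.003, "spin": -1, "claw": 1},
    {"tx": 0.07, "ty": 0.029, "tz": 0.006, "spin": -2, "claw": 1},
    {"tx": 0.105, "ty": 0.0435, "tz": 0.01, "spin": -2.5, "claw": 1},
    {"tx": 0.14, "ty": 0.058, "tz": 0.012, "spin": -2.5, "claw": 1},
    {"tx": 0.175, "ty": 0.0725, "tz": 0.015, "spin": -2.5, "claw": 1},
    {"tx": 0.21, "ty": 0.087, "tz": 0.017, "spin": -2.5, "claw": 1},
    {"tx": 0.21, "ty": 0.087, "tz": 0.017, "spin": -2.5, "claw": 1},
    {"tx": 0.21, "ty": 0.087, "tz": 0.017, "spin": -2.5, "claw": 1},
  ],
)

```text
time: 1.48
position: [0.5569, -0.1385, 0.3173]
tool_rot: [-2.373, -2.056, -0.001]
ft_force: [0.3, -0.1, 0.8]
grip_width: 0.997
```

```bash
python3 -c "
from h import *
rel([.555,-.1385,.083],-8.3)
p=imaging.camera_params('wrist'); im=imaging.get_image('wrist'); cv2.imwrite('pics/w2.png',cv2.convertScaleAbs(im,alpha=1.4)); np.save('w2.npy',p['camera_from_world'])
a=cv2.projectPoints(np.array([[.555,-.1385,.1],[.555,-.1385,.066]]),cv2.Rodrigues(np.array(p['camera_from_world'])[:3,:3])[0],np.array(p['camera_from_world'])[:3,3],np.array(p['intrinsics']),np.array(p['distortion']))[0]; print(a)
"
```

```text
t 1.48 grasp pt [ 0.5568 -0.1383  0.1538] toolx [0.142 0.99  0.001] tooly [ 0.99  -0.142 -0.001] F [ 0.3 -0.1  0.8] w 0.997
shift [-0.6 -1.7 70.8]
tool y heading -8.2 spin(down tool: minus world turn) 0.12233682649697641
[[[314.7977605  272.95060038]]

 [[315.22369172 255.52980282]]]
```

View pics/w2.png

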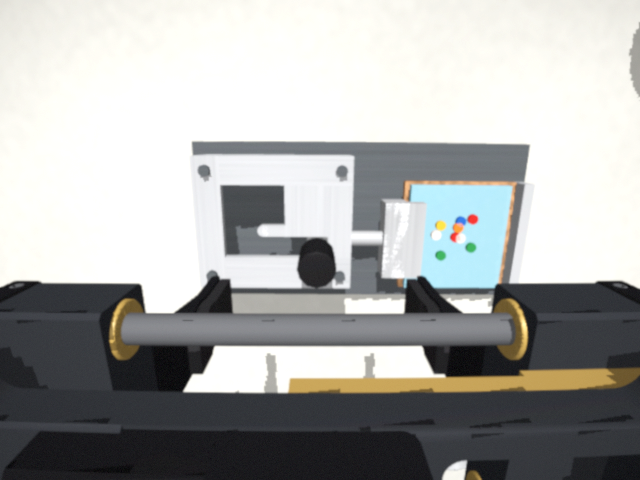

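The picture agrees with the estimate. The knob is at (317,262) and was predicted at (315,264). The plate edges are level in the image, so the yaw is right. I'll narrow the jaws so the front finger clears the clamp jaw, then go down.

step_arm(
  increments=[
    {"tx": 0, "ty": -0.001, "tz": 0.0, "spin": 0, "claw": 0.6},
    {"tx": 0, "ty": -0.001, "tz": 0.0, "spin": 0, "claw": 0.6},
    {"tx": 0, "ty": -0.001, "tz": 0.015, "spin": 0, "claw": 0.6},
    {"tx": 0, "ty": -0.001, "tz": 0.03, "spin": 0, "claw": 0.6},
    {"tx": 0, "ty": -0.001, "tz": 0.045, "spin": 0, "claw": 0.6},
    {"tx": 0, "ty": -0.001, "tz": 0.06, "spin": 0, "claw": 0.6},
    {"tx": 0, "ty": -0.001, "tz": 0.069, "spin": 0, "claw": 0.6},
    {"tx": 0, "ty": -0.001, "tz": 0.069, "spin": 0, "claw": 0.6},
  ],
)

```text
time: 2.2
position: [0.5537, -0.1424, 0.2467]
tool_rot: [-2.38, -2.047, 0.004]
ft_force: [-0.8, -0.3, 0.6]
grip_width: 0.609
```

step_arm(
  increments=[
    {"tx": 0, "ty": 0, "tz": 0.0, "spin": 0, "claw": 0.4},
    {"tx": 0, "ty": 0, "tz": 0.0, "spin": 0, "claw": 0.3},
    {"tx": 0, "ty": 0, "tz": 0.0, "spin": 0, "claw": 0.2},
    {"tx": 0, "ty": 0, "tz": 0.0, "spin": 0, "claw": 0.1},
    {"tx": 0, "ty": 0, "tz": 0.0, "spin": 0, "claw": 0.1},
    {"tx": 0, "ty": 0, "tz": 0.0, "spin": 0, "claw": 0.1},
  ],
  force=30,
)

```text
time: 2.7
position: [0.5552, -0.1412, 0.2493]
tool_rot: [2.379, 2.051, 0.0]
ft_force: [-0.1, 0.7, 1.4]
grip_width: 0.267
```

```bash
python3 -c "
from h import *
rel([.555,-.1385,.083],-8.3)
cv2.imwrite('pics/w3.png',cv2.convertScaleAbs(imaging.get_image('wrist'),alpha=1.3))"
```

```text
t 2.7 grasp pt [ 0.5553 -0.1413  0.0858] toolx [ 0.147  0.989 -0.   ] tooly [ 0.989 -0.147  0.001] F [-0.1  0.7  1.4] w 0.267
shift [ 2.7 -0.7  2.8]
tool y heading -8.5 spin(down tool: minus world turn) -0.1774606520327353
```

View pics/w3.png

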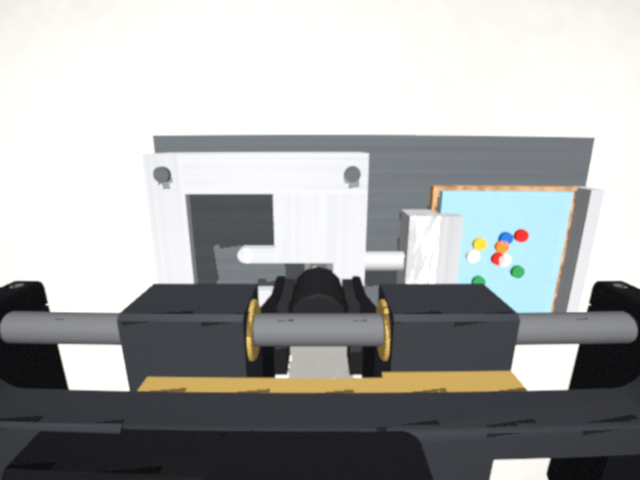

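Closed on the knob: width 0.267 is about 23 mm, and in the picture the knob is held between the pads at (318,295). Next I pull back along tool -y, which is clamp -x.

step_arm(
  increments=[
    {"tx": 0, "ty": -0.005, "tz": 0.0, "spin": 0, "claw": 0.1},
    {"tx": 0, "ty": -0.012, "tz": 0.0, "spin": 0, "claw": 0.1},
    {"tx": 0, "ty": -0.02, "tz": 0.0, "spin": 0, "claw": 0.1},
    {"tx": 0, "ty": -0.028, "tz": 0.0, "spin": 0, "claw": 0.1},
    {"tx": 0, "ty": -0.036, "tz": 0.0, "spin": 0, "claw": 0.1},
    {"tx": 0, "ty": -0.044, "tz": 0.0, "spin": 0, "claw": 0.1},
    {"tx": 0, "ty": -0.051, "tz": 0.0, "spin": 0, "claw": 0.1},
    {"tx": 0, "ty": -0.055, "tz": 0.0, "spin": 0, "claw": 0.1},
  ],
)

```text
time: 3.42
position: [0.5015, -0.1332, 0.2493]
tool_rot: [2.376, 2.048, 0.006]
ft_force: [8.6, -0.9, -6.7]
grip_width: 0.269
```

step_arm(
  increments=[
    {"tx": 0, "ty": 0, "tz": 0.0, "spin": 0, "claw": 0.1},
    {"tx": 0, "ty": 0, "tz": 0.0, "spin": 0, "claw": 0.1},
  ],
)

```text
time: 3.58
position: [0.5019, -0.1332, 0.2493]
tool_rot: [2.376, 2.048, 0.007]
ft_force: [8.3, -0.7, -4.9]
grip_width: 0.266
```

```bash
python3 -c "
from h import *
rel([.555,-.1385,.083],-8.3)
cv2.imwrite('pics/w4.png',cv2.convertScaleAbs(imaging.get_image('wrist'),alpha=1.3))"
```

```text
t 3.58 grasp pt [ 0.503  -0.1334  0.0858] toolx [ 0.147  0.989 -0.   ] tooly [ 0.989 -0.147  0.007] F [ 8.3 -0.7 -4.9] w 0.266
shift [ 2.6 52.2  3.2]
tool y heading -8.5 spin(down tool: minus world turn) -0.1752223495508929
```

View pics/w4.png

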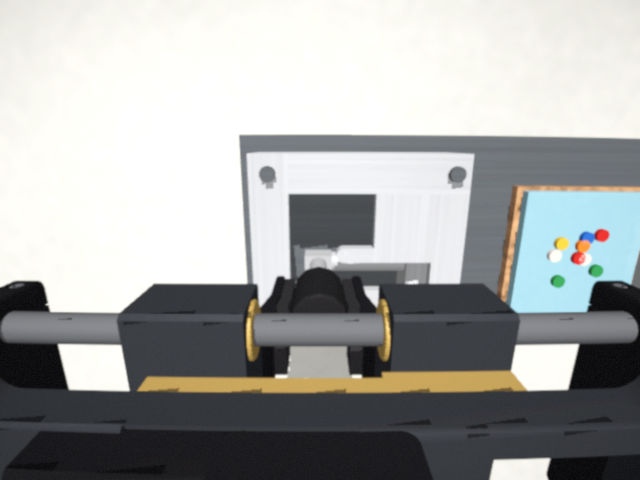

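The knob has moved back about 53 mm, to x≈-25. The jaw is off the tile edge (column 515) and the spring pulls about 8 N. I'll go 2 mm further back, then sideways 29 mm along tool +x.

step_arm(
  increments=[
    {"tx": 0, "ty": -0.002, "tz": 0.0, "spin": 0, "claw": 0.1},
    {"tx": 0.005, "ty": -0.002, "tz": 0.0, "spin": 0, "claw": 0.1},
    {"tx": 0.01, "ty": -0.002, "tz": 0.0, "spin": 0, "claw": 0.1},
    {"tx": 0.016, "ty": -0.002, "tz": 0.0, "spin": 0, "claw": 0.1},
    {"tx": 0.022, "ty": -0.002, "tz": 0.0, "spin": 0, "claw": 0.1},
    {"tx": 0.027, "ty": -0.002, "tz": 0.0, "spin": 0, "claw": 0.1},
    {"tx": 0.029, "ty": -0.002, "tz": 0.0, "spin": 0, "claw": 0.1},
    {"tx": 0.029, "ty": -0.002, "tz": 0.0, "spin": 0, "claw": 0.1},
  ],
)

```text
time: 4.3
position: [0.5044, -0.1046, 0.2493]
tool_rot: [2.375, 2.048, 0.006]
ft_force: [7.3, -3.5, -4.8]
grip_width: 0.27
```

```bash
python3 -c "
from h import *
rel([.555,-.1385,.083],-8.3)
cv2.imwrite('pics/w5.png',cv2.convertScaleAbs(imaging.get_image('wrist'),alpha=1.3))"
```

```text
t 4.3 grasp pt [ 0.5055 -0.1049  0.0858] toolx [ 0.147  0.989 -0.001] tooly [ 0.989 -0.147  0.007] F [ 7.3 -3.5 -4.8] w 0.27
shift [-26.   53.9   3.2]
tool y heading -8.5 spin(down tool: minus world turn) -0.15452861949719932
```

View pics/w5.png

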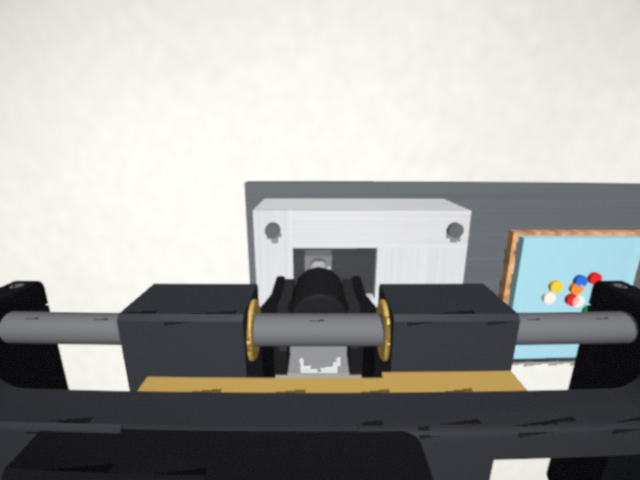

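The knob has moved 28.6 mm sideways and side force is about 3.5 N, as expected. Next I ease forward into the notch.

step_arm(
  increments=[
    {"tx": 0, "ty": 0.004, "tz": 0.0, "spin": 0, "claw": 0.1},
    {"tx": 0, "ty": 0.009, "tz": 0.0, "spin": 0, "claw": 0.1},
    {"tx": 0, "ty": 0.014, "tz": 0.0, "spin": 0, "claw": 0.1},
    {"tx": 0, "ty": 0.018, "tz": 0.0, "spin": 0, "claw": 0.1},
    {"tx": 0, "ty": 0.021, "tz": 0.0, "spin": 0, "claw": 0.1},
    {"tx": 0, "ty": 0.024, "tz": 0.0, "spin": 0, "claw": 0.1},
    {"tx": 0, "ty": 0.025, "tz": 0.0, "spin": 0, "claw": 0.1},
    {"tx": 0, "ty": 0.025, "tz": 0.0, "spin": 0, "claw": 0.1},
  ],
)

```text
time: 5.02
position: [0.529, -0.1091, 0.2493]
tool_rot: [2.377, 2.047, 0.004]
ft_force: [5.9, -3.7, -3.1]
grip_width: 0.267
```

step_arm(
  increments=[
    {"tx": 0, "ty": 0.001, "tz": 0.0, "spin": 0, "claw": 0.1},
    {"tx": 0, "ty": 0.002, "tz": 0.0, "spin": 0, "claw": 0.1},
  ],
)

```text
time: 5.18
position: [0.5307, -0.1093, 0.2493]
tool_rot: [2.377, 2.047, 0.004]
ft_force: [5.1, -3.9, -2.8]
grip_width: 0.264
```

```bash
python3 -c "
from h import *
rel([.555,-.1385,.083],-8.3)
p=imaging.camera_params('top')
a=imaging.get_image('top')[150:370,340:490];b=imaging.get_image('wrist')[140:360,150:640]
cv2.imwrite('pics/w6.png',cv2.convertScaleAbs(np.hstack([cv2.resize(a,(380,557),interpolation=2),cv2.copyMakeBorder(cv2.resize(b,(420,189)),0,368,0,0,0)]),alpha=1.3))"
```

```text
t 5.18 grasp pt [ 0.5315 -0.1096  0.0858] toolx [ 0.148  0.989 -0.001] tooly [ 0.989 -0.148  0.005] F [ 5.1 -3.9 -2.8] w 0.264
shift [-25.1  27.5   3. ]
tool y heading -8.5 spin(down tool: minus world turn) -0.2183130624230074
```

View pics/w6.png

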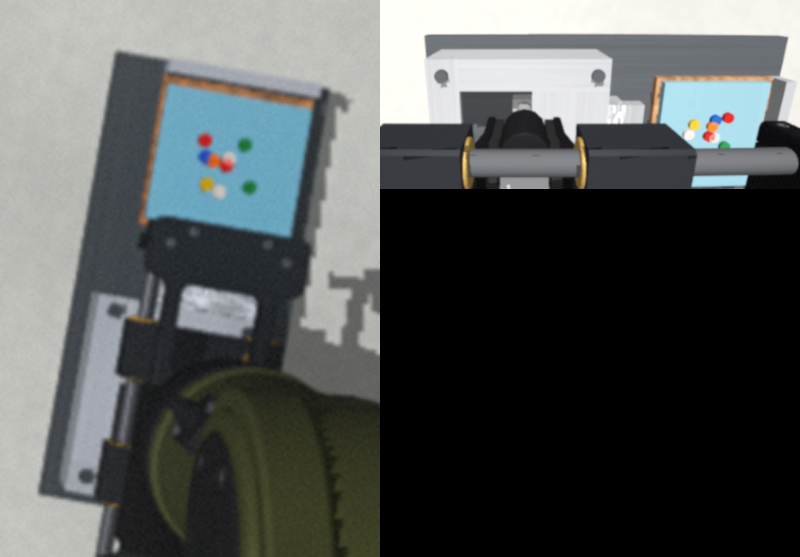

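The force along clamp x is still about 5.6 N forward, so the post isn't on its stop yet. I'll creep on.

step_arm(
  increments=[
    {"tx": 0, "ty": 0.001, "tz": 0.0, "spin": 0, "claw": 0.1},
    {"tx": 0, "ty": 0.002, "tz": 0.0, "spin": 0, "claw": 0.1},
  ],
)

```text
time: 5.45
position: [0.5318, -0.1094, 0.2493]
tool_rot: [2.379, 2.049, -0.0]
ft_force: [-0.9, -2.6, 3.8]
grip_width: 0.265
```

step_arm(
  increments=[
    {"tx": 0, "ty": 0.001, "tz": 0.0, "spin": 0, "claw": 0.1},
    {"tx": 0, "ty": 0.002, "tz": 0.0, "spin": 0, "claw": 0.1},
  ],
)

```text
time: 5.62
position: [0.5327, -0.1094, 0.2492]
tool_rot: [-2.38, -2.05, 0.005]
ft_force: [-6.4, -3.0, 9.3]
grip_width: 0.269
```

The force has reversed, so the post is seated on the stop. I'll back off to about zero net force, open, and rise.

step_arm(
  increments=[
    {"tx": 0, "ty": -0.001, "tz": 0.0, "spin": 0, "claw": 0.1},
    {"tx": 0, "ty": -0.002, "tz": 0.0, "spin": 0, "claw": 0.1},
    {"tx": 0, "ty": -0.002, "tz": 0.0, "spin": 0, "claw": 0.32},
    {"tx": 0, "ty": -0.002, "tz": 0.0, "spin": 0, "claw": 0.4},
    {"tx": 0, "ty": -0.002, "tz": 0.0, "spin": 0, "claw": 0.5},
    {"tx": 0, "ty": -0.002, "tz": 0.0, "spin": 0, "claw": 0.6},
    {"tx": 0, "ty": -0.002, "tz": 0.0, "spin": 0, "claw": 0.6},
  ],
)

```text
time: 6.2
position: [0.5314, -0.1077, 0.2483]
tool_rot: [-2.378, -2.051, 0.0]
ft_force: [-0.5, 0.1, -1.2]
grip_width: 0.533
```

step_arm(
  increments=[
    {"tx": 0, "ty": 0, "tz": -0.01, "spin": 0, "claw": 0.6},
    {"tx": 0, "ty": 0, "tz": -0.025, "spin": 0, "claw": 0.6},
    {"tx": 0, "ty": 0, "tz": -0.045, "spin": 0, "claw": 0.6},
    {"tx": 0, "ty": 0, "tz": -0.07, "spin": 0, "claw": 0.6},
    {"tx": -0.02, "ty": 0, "tz": -0.1, "spin": 0, "claw": 0.6},
    {"tx": -0.055, "ty": 0, "tz": -0.11, "spin": 0, "claw": 0.6},
    {"tx": -0.09, "ty": 0, "tz": -0.12, "spin": 0, "claw": 0.6},
    {"tx": -0.13, "ty": 0, "tz": -0.13, "spin": 0, "claw": 0.6},
  ],
)

```text
time: 6.87
position: [0.5127, -0.2367, 0.3809]
tool_rot: [2.375, 2.054, 0.002]
ft_force: [1.0, 0.0, 0.2]
grip_width: 0.6
```

step_arm(
  increments=[
    {"tx": -0.04, "ty": 0, "tz": 0, "spin": 0, "claw": 0.6},
    {"tx": -0.08, "ty": 0, "tz": 0, "spin": 0, "claw": 0.6},
    {"tx": -0.12, "ty": 0, "tz": 0, "spin": 0, "claw": 0.6},
    {"tx": -0.12, "ty": 0, "tz": 0, "spin": 0, "claw": 0.6},
    {"tx": -0.12, "ty": 0, "tz": 0, "spin": 0, "claw": 0.6},
  ],
)

```text
time: 7.28
position: [0.4933, -0.3588, 0.3788]
tool_rot: [-2.385, -2.044, 0.001]
ft_force: [0.6, 1.5, 0.1]
grip_width: 0.596
```

```bash
python3 -c "
from h import *
rel([.555,-.1385,.083],-8.3)
a=imaging.get_image('top')[150:370,340:490];b=imaging.get_image('side')[150:310,270:480]
cv2.imwrite('pics/w7.png',cv2.convertScaleAbs(np.hstack([cv2.resize(a,(380,557),interpolation=2),cv2.copyMakeBorder(cv2.resize(b,(420,320),interpolation=2),0,237,0,0,0)]),alpha=1.4))"
```

```text
t 7.28 grasp pt [ 0.4932 -0.3588  0.2153] toolx [ 0.153  0.988 -0.   ] tooly [ 0.988 -0.153 -0.   ] F [0.6 1.5 0.1] w 0.596
shift [227.2  27.3 132.3]
tool y heading -8.8 spin(down tool: minus world turn) -0.5157351187541934
```

View pics/w7.png

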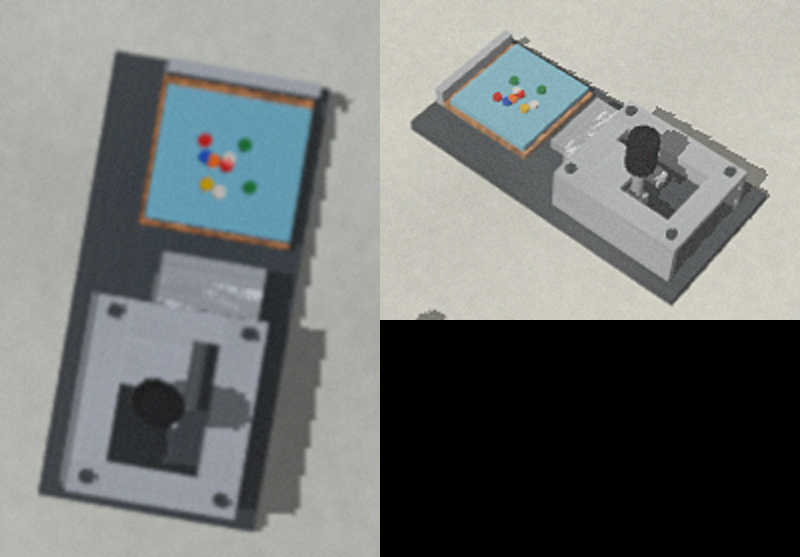

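The knob is parked in the side notch at (158,402), the jaw is clear of the tile, and the red bead is still at top-view pixel (421,205), so the tile hasn't moved. Handing in.

```bash
python3 -c "
from h import *
print(workorder.close_job(), get_state()['time'])"
```

```text
the job is handed in; nothing more can be done
the job is handed in; nothing more can be done
```

The tile is free. I drew its clamp's knob back about 55 mm, moved it 29 mm sideways, and eased it forward until the force reversed on the notch stop. Then I opened the gripper and moved the arm well clear, and handed in at about 7.3 s of the 32 s allowed.

**Last checks, from the top and side views after release:**
- **Clamp:** the knob stays in the side notch by itself, and the jaw stands back clear of the tile.
- **Tile:** its bead marker is at the same pixel before and after, (421,205), so the tile did not shift.
- **Other clamp:** I never went near the spare clamp, but the final pictures did not include it.
- **Forces:** the highest wrist force I read was about 12 N, as the post met its stop.

No check failed. One move call was refused because its rows lacked "claw"; I sent it again and nothing was affected.

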